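# Blow off turned toy wheels on an indexing carrier

## Robot

A 6-joint arm with a two-finger parallel gripper is mounted at the origin on the work surface. World frame = base frame: x ahead of the robot, y to its left, z up, the work surface at z = 0. Lengths are in mm, angles in rad, forces in N, time in s.
With the tool pointing down it reaches from about 350 to 850 mm from the base axis. Payload 8.1 kg.
Tool frame: the origin (TCP) lies midway between the tips of the shut fingers; the grasp point (between the pads) lies 19 mm behind it; z points along the fingers, y is the line along which they close (so a half turn about z gives the same grasp; the last joint's range is limited). The gripper opens to 93 mm and grips with 3 to 60 N. Pads are 15 mm wide; open, the fingers measure 128 mm over their backs; the gripper's body (75 mm by 188 mm) begins 65 mm behind the grasp point.
Start: joints at [1.062, 0.13, 1.488, -0, 1.523, -0.085], TCP at [246.716, 546.934, 218.635] pointing down, gripper open.
Joint ranges: [-2.96, 2.96], [-0.89, 2.26], [0.02, 2.5], [-1.34, 4.48], [0, 2.73], [-2.66, 2.66]. Speed limits (rad/s): [2.39, 2.39, 2.79, 3.14, 3.14, 3.14].

## Interface

Orientations are given as [roll, pitch, yaw] about the fixed x, y, z axes, in that order (R = Rz(yaw) Ry(pitch) Rx(roll)).
In Python, from plant import read_state, capture, get_calibration, close_job gives the robot as it stands.
- The arm moves only by the shell command python3 -m handwheel 'ROWS' [OPENING]. ROWS is text: rows parted by semicolons, each of 6 numbers parted by spaces: the shift along the world's x, y, z in mm, then the turn, a rotation vector about the world's x, y, z in rad. A call has 1 to 8 rows; each row is the pose to reach, as a shift and turn from the pose commanded when the call began; what a row does not reach only later rows make up. A row lasts 1/8 s, in which the tool goes at most 62.5 mm and 10.7 degrees, less where a joint would pass 70% of its speed; a pose out of reach is approached as far as the arm can. A call with a gripper value outside its range is refused whole. OPENING is the closure, from -1 (fully open) to 1 (shut), set as the call begins (- or left out, the last holds). The fingers move at their own pace and stop on an object; the grip force is fixed at half the most. Time passes only in rows, so rows that repeat a pose let the fingers close. It gives the time, the measured TCP pose, the force, the opening and the grip force at its end, in the units of the state.
- read_state(): the state, without advancing time (a new reading comes with each control period).
- capture(name): name is "scene" or "side" or "wrist"; returns the picture (420x560x3 uint8, red, green, blue); there is no depth.
- get_calibration(name): a dict with "fx", "fy", "cx", "cy" (pixels), "R" (3x3) and "t" (3): a world point X has camera coordinates R X + t. Camera axes: x right, y down, z forward; pixel columns grow to the right and rows downward; lengths in mm; the calibration is good to about 2 mm. A picture is of the moment at which its call begins: read the wrist's pose just before it. get_calibration takes no time and is no camera call; for the wrist camera it gives the pose at the moment of the call.
- close_job(): hands the job in; it is judged then, once.
The state is a dict: "time_s": time; "joint_positions": joint angles; "joint_velocities": joint speeds; "joint_efforts": joint torques, N m; "tool_pos": TCP position; "eef_rot": TCP orientation; "wrist_force": force on the tool from outside, world axes, zero at the start; "wrist_torque": the same for the moment, N m; "gripper_width": finger opening in mm; "gripper_force": force on a finger pad.
Only numpy, scipy, OpenCV 4.12 (cv2) and the standard library are available. Lean on these libraries where they do the work, as an engineer would, in place of code of your own. Each camera call takes 0.05 s, during which the arm holds its last target. There are 200 camera calls.

## Task

Load the carrier at the first stop of its rail: thread every loose wooden wheel onto a post of its own, fully down. Then push the carrier on from stop to stop: at the second and again at the third stop squeeze the blow gun's trigger fully home and let it go, with the carrier sitting in the stop, and at last push it to the fourth stop and leave it there with all the wheels still on their posts. Never pull the trigger while the carrier is away from those two stops, and leave the tin, the mallet and the brush where they are.

Things in the scene. Friction and masses are not known exactly. Their poses are not given: they have to be found in the camera images.
- rig: fixed rig: rail 724 mm long, 70 mm wide, top at z 22 mm (carrier slides on it), and a blow gun on a stand. Origin on the bench under the rail's middle; y axis along the rail in the direction of work (first stop at -y, last at +y), x axis from the rail to the gun, z up. Place and yaw vary. Its +x side has four pairs of upright pins, at y -180, -60, 60, 180 mm: the four stops
- carrier (a joint): carrier's slide along the rig's y, in m: 0 in the first stop (loading), 0.12 second, 0.24 third (both at the gun), 0.36 fourth (unloading); ends at -0.008 and 0.368. Its spring ball drops between a stop's pins: 5 to 8 N to push in or out, pulls true from about 3 mm off. Elsewhere 1.2 N friction: it stays where left. Starts between the first two stops. Push it by its tabs
- tab_back (a point): middle of the outer (-y) face of the carrier's rear push tab, at z 77 mm; push here to send it on towards the last stop. Tab 50 mm wide (x), 12 mm thick (y), z 40 to 90 mm. The carrier is a plywood board 84 mm (x) by 322 mm (y), top at z 40 mm, with four posts in a row on its middle line, an upright tab at each end, the spring ball at mid length on its +x side. Axes as the rig's
- tab_front (a point): middle of the outer (+y) face of the like push tab at the carrier's other end, z 77 mm; push here to send it back towards the first stop. Axes as the rig's
- trigger (a joint): blow gun's trigger angle in rad: 0 let go, 0.30 fully home; a spring throws it back when released (4 N to start it, 10 N fully home, at the squeeze point). It is steel, 16 mm wide, on the rail side of the grip, hinged at its foot (z 78 mm), top at z 148 mm; squeezing swings it 15 mm towards the grip
- squeeze (a point): where to squeeze the gun, z 130 mm: midway between the trigger's front face (31 mm to the rig's -x) and the grip's back face (31 mm to +x), trigger let go. The gun's nozzle points to the rail; its fixed black grip (32 mm in x, 26 mm in y) stands straight up to z 165 mm. Take grip and trigger together between the fingers from above, closing along the rig's x. Axes as the rig's
- post0 (a point): foot of post 1 of the carrier, counted from the rear (-y) end, on the board's top at z 40 mm; steel post 10 mm thick, 32 mm tall, tapered at the top, 60 mm from the next. Axes as the rig's
- post1 (a point): foot of post 2 of the carrier, counted from the rear (-y) end, on the board's top at z 40 mm; steel post 10 mm thick, 32 mm tall, tapered at the top, 60 mm from the next. Axes as the rig's
- post2 (a point): foot of post 3 of the carrier, counted from the rear (-y) end, on the board's top at z 40 mm; steel post 10 mm thick, 32 mm tall, tapered at the top, 60 mm from the next. Axes as the rig's
- post3 (a point): foot of post 4 of the carrier, counted from the rear (-y) end, on the board's top at z 40 mm; steel post 10 mm thick, 32 mm tall, tapered at the top, 60 mm from the next. Axes as the rig's
- wheel0: turned wooden toy wheel, 50 mm across, 20 mm thick, with a plain through bore of 16 mm; both faces alike. Origin at the centre of its underside as it first lies flat on the bench, z along its bore. 3 or 4 wheels are there, the others are absent; 60 g
- wheel0_center (a point): the middle of wheel0 (10 mm above its underside)
- wheel1: turned wooden toy wheel, 50 mm across, 20 mm thick, with a plain through bore of 16 mm; both faces alike. Origin at the centre of its underside as it first lies flat on the bench, z along its bore. 3 or 4 wheels are there, the others are absent; 60 g
- wheel1_center (a point): the middle of wheel1 (10 mm above its underside)
- wheel2: turned wooden toy wheel, 50 mm across, 20 mm thick, with a plain through bore of 16 mm; both faces alike. Origin at the centre of its underside as it first lies flat on the bench, z along its bore. 3 or 4 wheels are there, the others are absent; 60 g
- wheel2_center (a point): the middle of wheel2 (10 mm above its underside)
- wheel3: turned wooden toy wheel, 50 mm across, 20 mm thick, with a plain through bore of 16 mm; both faces alike. Origin at the centre of its underside as it first lies flat on the bench, z along its bore. 3 or 4 wheels are there, the others are absent; 60 g
- wheel3_center (a point): the middle of wheel3 (10 mm above its underside)
- wax_tin: flat round steel tin, 76 mm across, 36 mm high, origin at the centre of its underside; leave alone
- mallet: wooden joiner's mallet lying on its side, head 75 x 110 x 60 mm, handle 190 mm long, origin near the handle's inner end, under it; leave alone
- brush: bench brush lying flat, 200 mm long, origin at the middle of its underside; leave alone
Things that resemble listed ones, but are neither listed nor needed, are in the scene too. What is shaped like the wheel3 but orange or turquoise is not meant.

How it is judged:
By the outcome, as a careful person would: the job done as asked, in the order asked, and still so for the second after the job is handed in, with the robot touching nothing.
Of wheel0, wheel1, wheel2, wheel3 only 3 to 4 are there at a start; the rules pass over those that are not, and their reading is None.
At some moment in a run one of wheel0, wheel1, wheel2, wheel3 may be knocked a few centimetres aside while the robot is not near it.
Once in a run the grip may slacken for a moment while it holds something.
It also fails if it takes over 210 s, if anything falls off the work surface, if the arm or the gripper's body presses on something with over 40 N, if the wrist force passes 120 N, or if a joint passes its speed limit or range.

## Working session

There is one attempt and no reset: what is moved stays moved. The work goes in short steps, Python scripts to look and compute and a shell command to move; the robot and the scene stay as the last step left them, time stands still between calls to the robot, and variables do not carry over. Pictures are saved under pics/ and viewed, at most 14 in all, crops included, and the job is handed in when it is done.

```bash
ls; mkdir -p pics
cat > h.py <<'E'
import numpy as np, cv2
from plant import *
def save(im,n): cv2.imwrite('pics/'+n+'.png',cv2.cvtColor(im,cv2.COLOR_RGB2BGR))
def ray(c,u,v,z):
    R=np.array(c['R']);t=np.array(c['t']).ravel();o=-R.T@t
    d=R.T@np.array([(u-c['cx'])/c['fx'],(v-c['cy'])/c['fy'],1]);return o+d*(z-o[2])/d[2]
def proj(c,X):
    p=np.array(c['R'])@np.array(X,float)+np.array(c['t']).ravel();return c['fx']*p[0]/p[2]+c['cx'],c['fy']*p[1]/p[2]+c['cy']
E
python3 - <<'E'
from h import *
for n in('scene','side'):
    c=get_calibration(n);im=capture(n);save(im,n+'0');np.save(n+'0.npy',im);R=np.array(c['R']);print(n,-R.T@np.array(c['t']).ravel(),R[2],c['fx'])
s=read_state();print(s['tool_pos'],s['eef_rot'],s['gripper_width'],s['time_s'])
E
```

```text
pics
scene [1541.58867583 -497.30611306  952.84168201] [-0.69821508  0.37633856 -0.60898685] 484.43245125202986
side [146.50064602 971.15505369 966.01191275] [ 0.30646529 -0.69751874 -0.6477242 ] 528.7392713080898
[246.49174656 546.48704253 217.72072492] [-3.13998645e+00 -1.48593882e-04  2.71773618e+00] 93.06494091724414 0.1
```

View pics/scene0.png

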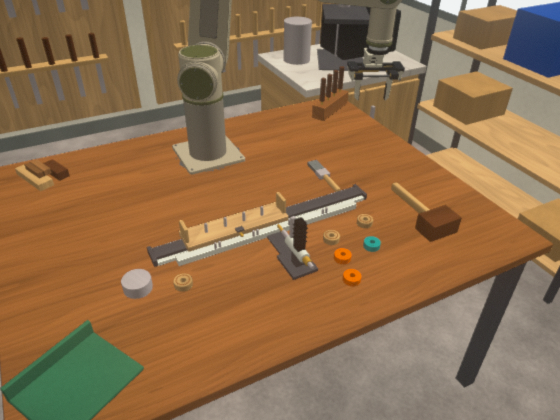

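View pics/side0.png

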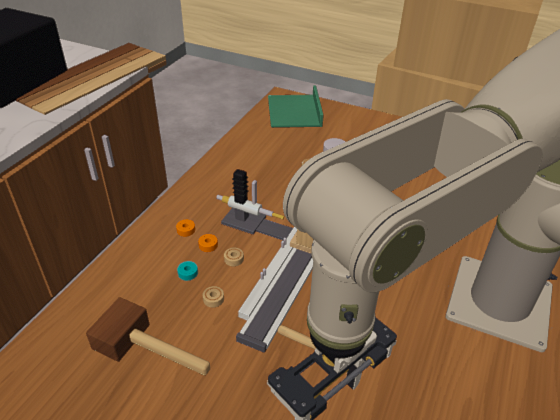

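The scene picture shows the rail from (152,252) to (366,195), the carrier with tabs at (183,232) and (281,203), and the gun at (299,235). There are plain wooden wheels at (331,237), (365,220) and (183,282). The orange and turquoise rings at (343,255), (352,277) and (372,243) are decoys. I'll confirm in an enlarged crop.

Run:
```python
from h import *
im=np.load('scene0.npy');save(cv2.resize(im[150:310,130:400],None,fx=2.96,fy=2.96,interpolation=cv2.INTER_CUBIC),'crop0')
c=get_calibration('scene')
for n,u,v in(('w',331,237),('w',365,220),('w',183,282)):print(n,ray(c,u,v,20))
```

```text
w [643.81542132 147.96323465  20.        ]
w [621.91329566 286.03287823  20.        ]
w [ 624.55816292 -301.19239705   20.        ]
```

View pics/crop0.png

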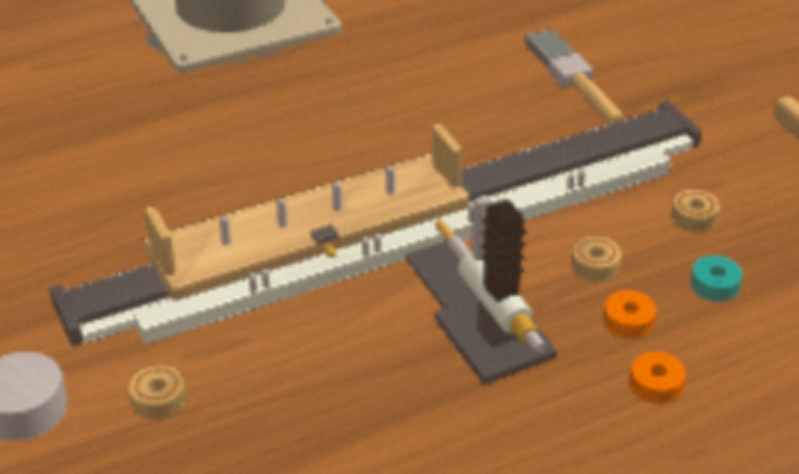

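The crop confirms three plain wooden wheels at crop pixels (158,388), (597,255) and (696,207); the orange and turquoise ones are decoys. The carrier's ball at (328,245) sits between the first two pin pairs. Next I estimate the rig's pose.

Run:
```python
from h import *
c=get_calibration('scene')
f=lambda u,v,z:ray(c,(u+.5)/2.96+129.5,(v+.5)/2.96+149.5,z)
P=np.array([f(*p,72) for p in((223,217),(281,200),(336,183),(389,167))]);F=np.array([f(*p,40) for p in((226,243),(283,226),(338,209),(391,193))])
print(P.round(),F.round(),sep='\n')
for A in(P,F):
    d=A[3]-A[0];print('dir',np.degrees(np.arctan2(d[1],d[0])),np.linalg.norm(d))
for p in((260,283),(372,245),(575,182)):print('pin',f(*p,35).round())
print('ends',f(57,290,22),f(72,335,22),f(672,103,22),f(697,137,22))
print('grip top',f(500,206,165))
w=get_calibration('wrist');R=np.array(w['R']);print(-R.T@np.array(w['t']).ravel(),R,w['fx'],read_state()['tool_pos'])
```

```text
[[ 478. -181.   72.]
 [ 478. -121.   72.]
 [ 477.  -61.   72.]
 [ 477.   -1.   72.]]
[[ 480. -181.   40.]
 [ 480. -121.   40.]
 [ 479.  -61.   40.]
 [ 479.   -1.   40.]]
dir 90.51993401054588 179.85215109382847
dir 90.06092242445797 180.5459364598038
pin [ 545. -171.   35.]
pin [541. -51.  35.]
pin [543. 184.  35.]
ends [ 452.89194823 -345.30786026   22.        ] [ 520.82440535 -349.65238874   22.        ] [449.87556308 372.57280253  22.        ] [518.40301605 359.31795955  22.        ]
grip top [684.58174064   9.50832455 165.        ]
[176.62204642 577.86134995 383.52777869] [[ 4.11580566e-01  9.11373117e-01 -6.91778054e-04]
 [ 8.76541621e-01 -3.95642420e-01  2.74120161e-01]
 [ 2.49552048e-01 -1.13428903e-01 -9.61695201e-01]] 354.5555370334317 [246.49174656 546.48704253 217.72072492]
```

```bash
python3 -m handwheel '30 -50 40 0 0 -0.145; 60 -100 80 0 0 -0.29; 90 -150 120 0 0 -0.435; 120 -200 132 0 0 -0.58; 150 -250 132 0 0 -0.725; 180 -300 132 0 0 -0.87; 210 -350 132 0 0 -1.015; 234 -397 132 0 0 -1.147' 1
python3 -m handwheel '0 0 0 0 0 0;0 0 0 0 0 0;0 0 0 0 0 0'
python3 - <<'E'
from h import *
s=read_state();print(s['tool_pos'],s['eef_rot'],s['time_s'],s['wrist_force'],s['joint_positions'])
im=capture('wrist');c=get_calibration('wrist');import pickle;pickle.dump((im,c),open('w1.pkl','wb'));save(im,'w1')
E
```

```text
time_s: 1.1
tool_pos: [481.3, 147.9, 350.3]
eef_rot: [-3.141, 0.0, 1.566]
wrist_force: [0.7, 1.4, 0.5]
gripper_width: 17.5
gripper_force: 0.0
time_s: 1.48
tool_pos: [480.2, 151.3, 350.6]
eef_rot: [-3.141, -0.0, 1.574]
wrist_force: [-0.1, 0.6, -0.2]
gripper_width: -0.0
gripper_force: 0.0
[480.16101986 151.26016669 350.61234392] [-3.14140807e+00 -3.16372361e-04  1.57352292e+00] 1.475 [-0.09021229  0.62521246 -0.18019002] [ 2.03037373e-01 -1.47278432e-01  1.52655758e+00  3.53239155e-04
  1.76243144e+00  2.00378006e-01]
```

View pics/w1.png

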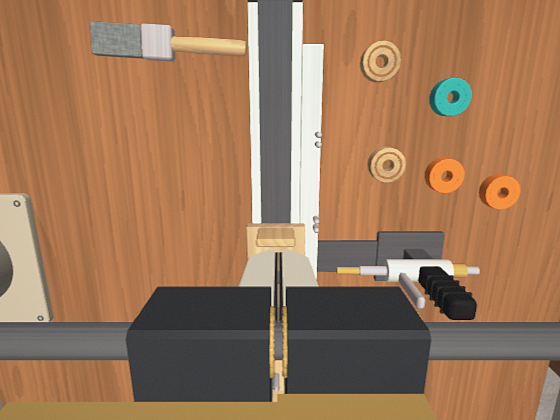

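The wrist view shows wheel C at (381,62), wheel B at (388,165), the front tab top at (276,237), the grip top near (460,303) and the trigger top near (418,300). Next I compute positions from these pixels.

Run:
```python
from h import *;import pickle
im,c=pickle.load(open('w1.pkl','rb'))
for n,u,v,z in(('C',381,60,20),('B',388,165,20),('oran1',447,175,20),('orange2',502,192,20),('turq',453,97,20),('tabtop',276,237,90),('pinst4',319,140,40),('pinst3',316,225,40),('griptop',462,306,165),('trigtop',420,303,148),('brush',130,40,15),('brushR',245,46,15)):print(n,ray(c,u,v,z).round(1))
s=pickle.loads(pickle.dumps(get_calibration('scene')))
f=lambda u,v,z:ray(s,(u+.5)/2.96+129.5,(v+.5)/2.96+149.5,z)
print('scene A',f(158,382,20),'B',f(597,250,20),'C',f(696,202,20),'tin',f(22,372,36),'trigtop',f(482,200,148),'griptop',f(503,206,165))
# rail edges per row
for r in(20,100,180):
    print(r,[tuple(int(q) for q in im[r,k]) for k in range(244,312,4)])
```

```text
C [613.2 291.3  20. ]
B [634.2 154.7  20. ]
oran1 [718.9 140.7  20. ]
orange2 [801.1 116.3  20. ]
turq [713.  245.8  20. ]
tabtop [477.4  72.5  90. ]
pinst4 [533.9 190.5  40. ]
pinst3 [533.7  72.5  40. ]
griptop [685.3  18.6 165. ]
trigtop [645.7  12.3 148. ]
brush [288.1 315.1  15. ]
brushR [436.6 308.3  15. ]
scene A [ 613.03282635 -297.26006289   20.        ] B [633.05556729 155.95560339  20.        ] C [612.98014533 291.58936009  20.        ] tin [ 562.99562649 -404.4862745    36.        ] trigtop [651.13168614  10.0335161  148.        ] griptop [685.76345831  11.88920883 165.        ]
20 [(164, 111, 73), (219, 226, 208), (234, 238, 230), (242, 245, 237), (100, 99, 100), (102, 102, 103), (99, 99, 102), (102, 101, 104), (98, 99, 100), (101, 100, 101), (102, 105, 106), (96, 98, 99), (177, 183, 173), (239, 242, 236), (240, 243, 238), (170, 113, 72), (182, 123, 79)]
100 [(171, 115, 73), (169, 110, 67), (238, 240, 234), (240, 242, 236), (88, 85, 88), (100, 99, 99), (103, 99, 100), (105, 101, 104), (99, 99, 98), (102, 101, 103), (102, 101, 103), (104, 100, 102), (232, 235, 226), (242, 244, 240), (233, 234, 225), (238, 240, 233), (240, 242, 236)]
180 [(176, 116, 76), (175, 117, 76), (235, 239, 228), (241, 242, 236), (181, 184, 173), (103, 101, 100), (105, 102, 103), (107, 105, 104), (99, 98, 99), (106, 103, 103), (105, 101, 103), (101, 100, 100), (249, 250, 245), (241, 242, 237), (217, 217, 205), (241, 243, 237), (242, 243, 237)]
```

Run:
```python
from h import *;import pickle
im,c=pickle.load(open('w1.pkl','rb'))
save(cv2.resize(im[220:340,330:490],None,fx=5,fy=5,interpolation=cv2.INTER_CUBIC),'crop1')
```

```text
(no output)
```

View pics/crop1.png

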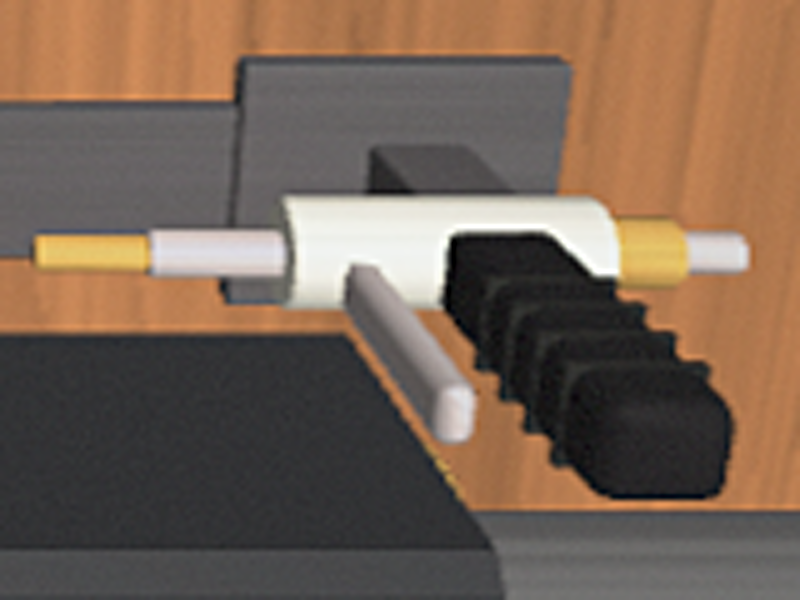

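```bash
python3 -m handwheel '0 0 -60 0 0 0;0 0 -120 0 0 0;0 0 -180 0 0 0;0 0 -240 0 0 0;0 0 -290 0 0 0;0 -20 -290 0 0 0;0 -40 -290 0 0 0;0 -40 -290 0 0 0' 1
python3 -m handwheel '0 -6 0 0 0 0;0 -12 0 0 0 0;0 -18 0 0 0 0;0 -24 0 0 0 0;0 -30 0 0 0 0;0 -36 0 0 0 0;0 -42 0 0 0 0;0 -42 0 0 0 0'
python3 -m handwheel '0 -8 0 0 0 0;0 -16 0 0 0 0;0 -24 0 0 0 0;0 -32 0 0 0 0;0 -40 0 0 0 0;0 -48 0 0 0 0;0 -52 0 0 0 0;0 -52 0 0 0 0'
```

```text
time_s: 2.52
tool_pos: [480.4, 110.3, 60.6]
eef_rot: [-3.142, 0.0, 1.572]
wrist_force: [0.2, -0.6, -0.0]
gripper_width: 0.5
gripper_force: 0.0
time_s: 3.52
tool_pos: [480.7, 67.4, 60.6]
eef_rot: [-3.142, 0.0, 1.57]
wrist_force: [0.8, 0.7, -0.1]
gripper_width: 0.2
gripper_force: 0.0
time_s: 4.53
tool_pos: [480.6, 15.5, 60.6]
eef_rot: [-3.141, 0.0, 1.57]
wrist_force: [1.3, -0.1, 0.3]
gripper_width: 0.5
gripper_force: 0.0
```

```bash
python3 -m handwheel '0 -2 0 0 0 0;0 -4 0 0 0 0;0 -6 0 0 0 0;0 -8 0 0 0 0;0 -8 0 0 0 0'
python3 - <<'E'
from h import *
im=capture('scene');save(cv2.resize(im[160:300,130:370],None,fx=3.33,fy=3.33,interpolation=cv2.INTER_CUBIC),'crop2')
E
```

```text
time_s: 5.15
tool_pos: [480.5, 12.2, 60.7]
eef_rot: [-3.141, -0.007, 1.572]
wrist_force: [0.4, 22.7, 2.7]
gripper_width: 0.5
gripper_force: 11.2
```

View pics/crop2.png

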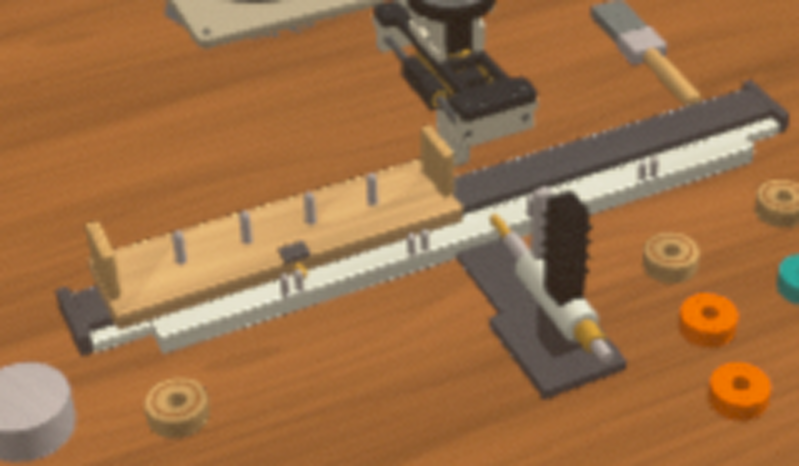

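```bash
python3 -m handwheel '0 10 0 0 0 0;0 20 0 0 0 0;0 20 0 0 0 0;0 20 0 0 0 0'
python3 - <<'E'
from h import *
c=get_calibration('scene')
f=lambda u,v,z:ray(c,(u+.5)/3.33+129.5,(v+.5)/3.33+159.5,z)
P=np.array([f(*p,72) for p in((178,232),(243,212),(308,192),(370,174))]);F=np.array([f(*p,40) for p in((180,262),(246,242),(310,223),(372,204))]);print(P.round(1),F.round(1))
for p in((285,288),(297,285),(412,243),(423,240),(643,170),(654,167)):print(f(*p,35).round(1),f(*p,40).round(1))
print('ball',f(303,270,30))
E
python3 - <<'E'
from h import *
im=capture('scene');save(cv2.resize(im[220:270,185:255],None,fx=11,fy=11,interpolation=cv2.INTER_CUBIC),'crop3')
E
```

```text
time_s: 5.7
tool_pos: [480.7, 27.7, 60.6]
eef_rot: [-3.141, 0.0, 1.571]
wrist_force: [-0.1, 0.8, 0.4]
gripper_width: 0.3
gripper_force: 0.0
[[ 477.8 -246.6   72. ]
 [ 476.7 -187.8   72. ]
 [ 475.6 -127.1   72. ]
 [ 475.9  -67.9   72. ]] [[ 478.9 -248.8   40. ]
 [ 478.8 -188.7   40. ]
 [ 479.2 -128.8   40. ]
 [ 478.9  -68.5   40. ]]
[ 545.3 -178.5   35. ] [ 550.7 -180.2   40. ]
[ 546.3 -167.9   35. ] [ 551.7 -169.7   40. ]
[539.3 -56.8  35. ] [544.8 -59.2  40. ]
[539.9 -46.3  35. ] [545.4 -48.8  40. ]
[539.1 181.8  35. ] [544.5 178.1  40. ]
[539.7 193.5  35. ] [545.2 189.7  40. ]
ball [ 524.83865922 -154.27235807   30.        ]
```

View pics/crop3.png

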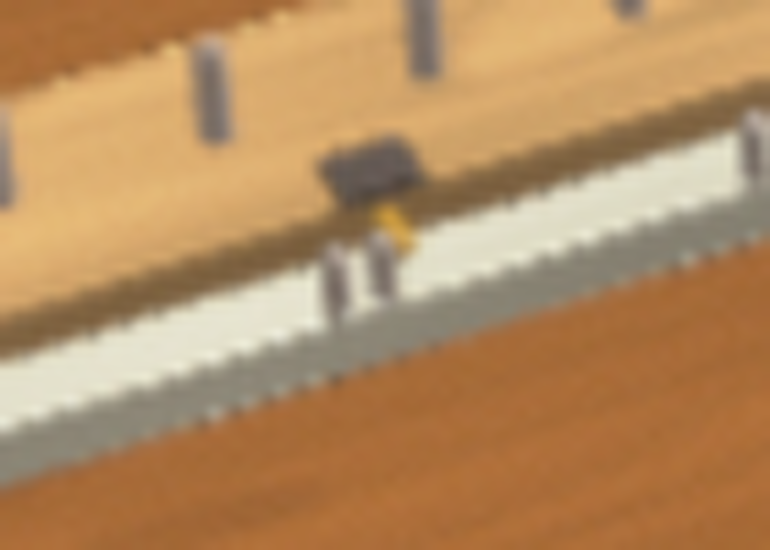

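The ball (crop (395,230)) rests against the +y pin of stop 1 at (383,265), so the carrier is about 12 mm short. I'll push on.

```bash
python3 -m handwheel '0 -5 0 0 0 0;0 -10 0 0 0 0;0 -14 0 0 0 0;0 -16 0 0 0 0;0 -16 0 0 0 0;0 -16 0 0 0 0'
python3 -m handwheel '0 -1 0 0 0 0;0 -2 0 0 0 0;0 -3 0 0 0 0;0 -3 0 0 0 0'
python3 -m handwheel '0 -1 0 0 0 0;0 -2 0 0 0 0;0 -3 0 0 0 0;0 -3 0 0 0 0'
```

```text
time_s: 6.5
tool_pos: [480.7, 12.9, 60.7]
eef_rot: [3.141, -0.002, 1.571]
wrist_force: [0.2, 6.5, 0.2]
gripper_width: 0.9
gripper_force: 3.3
time_s: 7.0
tool_pos: [480.7, 12.0, 60.7]
eef_rot: [3.142, -0.005, 1.571]
wrist_force: [-0.6, 15.9, 0.9]
gripper_width: -0.0
gripper_force: 8.4
time_s: 7.5
tool_pos: [480.8, 6.4, 60.7]
eef_rot: [3.141, -0.001, 1.571]
wrist_force: [0.1, 5.0, 0.8]
gripper_width: 0.4
gripper_force: 2.2
```

```bash
python3 -m handwheel '0 -1 0 0 0 0;0 -2 0 0 0 0;0 -2 0 0 0 0'
python3 -m handwheel '0 -1 0 0 0 0;0 -2 0 0 0 0;0 -2 0 0 0 0'
python3 - <<'E'
from h import *
im=capture('scene');save(cv2.resize(im[220:270,185:255],None,fx=11,fy=11,interpolation=cv2.INTER_CUBIC),'crop4')
E
```

```text
time_s: 7.88
tool_pos: [480.7, 3.3, 60.6]
eef_rot: [3.142, 0.001, 1.571]
wrist_force: [0.4, -0.5, -0.8]
gripper_width: 0.2
gripper_force: 0.1
time_s: 8.25
tool_pos: [480.7, 1.6, 60.7]
eef_rot: [-3.142, 0.0, 1.571]
wrist_force: [-0.9, -1.3, -0.5]
gripper_width: 0.8
gripper_force: 0.0
```

View pics/crop4.png

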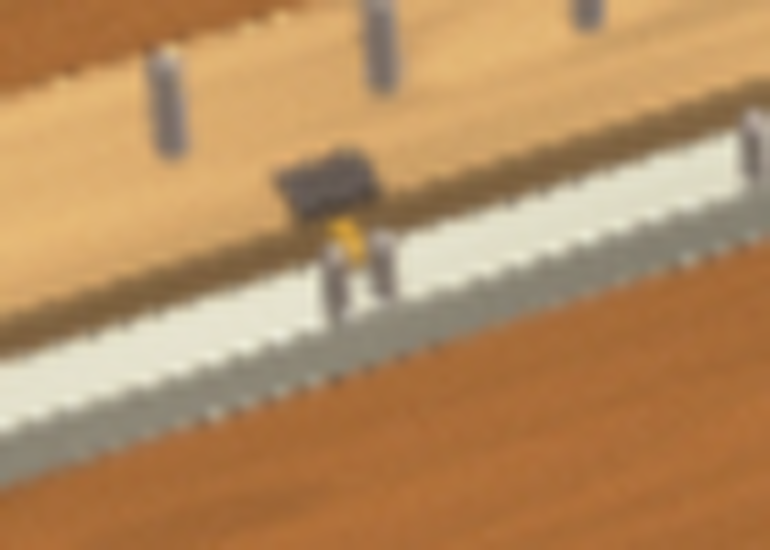

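The ball now sits between stop 1's pins (crop (345,240) between 335 and 383), so the carrier is in the first stop. Now I get a wrist view of the posts and wheel A.

```bash
python3 -m handwheel '0 10 5 0 0 0;0 20 60 0 0 0;0 -10 120 0 0 0;15 -60 170 0 0 0;30 -115 190 0 0 0;45 -175 190 0 0 0;55 -235 190 0 0 0;60 -295 190 0 0 0' 
python3 -m handwheel '0 -55 0 0 0 0;0 -75 0 0 0 0;0 -75 0 0 0 0;0 -75 0 0 0 0;0 -75 0 0 0 0' -1
python3 - <<'E'
from h import *
s=read_state();print(s['tool_pos'],s['eef_rot'],s['time_s'],s['wrist_force'])
im=capture('wrist');c=get_calibration('wrist');import pickle;pickle.dump((im,c),open('w2.pkl','wb'));save(im,'w2')
sc=get_calibration('scene')
for p in((168,52),(378,-5)):print(ray(sc,185+p[0]/11,220+p[1]/11,72))
for p in((172,152),(382,90)):print(ray(sc,185+p[0]/11,220+p[1]/11,40))
E
```

```text
time_s: 9.3
tool_pos: [540.9, -289.1, 251.2]
eef_rot: [3.141, 0.0, 1.571]
wrist_force: [0.2, 0.8, -0.2]
gripper_width: 0.3
gripper_force: 0.0
time_s: 9.93
tool_pos: [540.8, -361.0, 251.1]
eef_rot: [3.141, -0.0, 1.573]
wrist_force: [0.0, -0.6, -0.0]
gripper_width: 45.7
gripper_force: 0.0
[ 540.78397102 -360.98599272  251.06692332] [ 3.14121031e+00 -2.34081450e-05  1.57275182e+00] 9.925 [ 0.01658721 -0.58634678 -0.04667606]
[ 479.85180923 -196.09733973   72.        ]
[ 481.82892025 -138.31428231   72.        ]
[ 481.44446182 -198.52926141   40.        ]
[ 482.0543481  -139.45250105   40.        ]
```

View pics/w2.png

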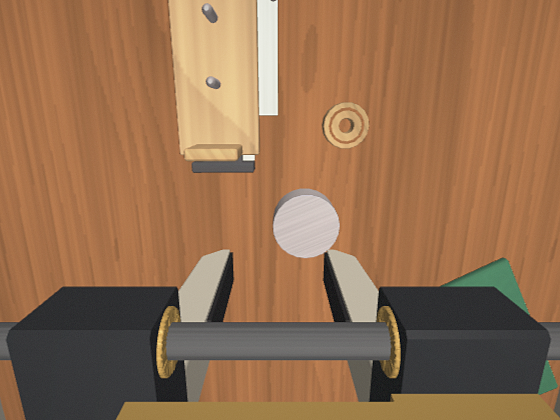

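The view shows the tops of posts 1 and 2 near (208,80) and (204,8), the rear tab at (212,153), wheel A at (347,125) and the tin at (306,225).

Run:
```python
from h import *;import pickle
im,c=pickle.load(open('w2.pkl','rb'))
g=cv2.cvtColor(im,cv2.COLOR_RGB2HSV)
# posts: low saturation inside board area
m=((g[:,:,1]<70)&(np.arange(560)[None]>185)&(np.arange(560)[None]<240)&(np.arange(420)[:,None]<130)).astype(np.uint8)
n,l,st,ce=cv2.connectedComponentsWithStats(m)
for i in range(1,n):
    if st[i,4]>20:
        print(st[i],ce[i])
for n,u,v,z in(('A',347,125,20),('tin',306,228,36),('tabtop',216,149,90)):print(n,ray(c,u,v,z).round(1))
for u,v in((208,80),(204,9)):print('ptop',ray(c,u,v,72).round(1))
for u,v in((217,86),(214,18)):print('pfoot',ray(c,u,v,40).round(1))
cir=cv2.HoughCircles(cv2.cvtColor(im,cv2.COLOR_RGB2GRAY)[80:170,300:400],cv2.HOUGH_GRADIENT,1,20,param1=100,param2=20,minRadius=18,maxRadius=30);print(cir)
```

```text
[202   3  16  20 196] [209.26020408  12.53571429]
[206  76  15  13 135] [212.6         82.14814815]
A [ 615.5 -299.9   20. ]
tin [ 572.2 -412.7   36. ]
tabtop [ 483.8 -318.8   90. ]
ptop [ 476.3 -258.2   72. ]
ptop [ 475.8 -200.1   72. ]
pfoot [ 479.1 -261.3   40. ]
pfoot [ 479.  -199.9   40. ]
[[[45.5 44.5 23. ]]]
```

```bash
python3 -m handwheel '40 35 -30 0 0 0;74 62 -60 0 0 0;74 62 -120 0 0 0;74 62 -170 0 0 0;74 62 -210 0 0 0;74 62 -235 0 0 0;74 62 -248 0 0 0;74 62 -248 0 0 0' -0.55
python3 -m handwheel '0 0 0 0 0 0;0 0 0 0 0 0;0 0 0 0 0 0;0 0 0 0 0 0;0 0 0 0 0 0;0 0 0 0 0 0' 1
python3 -m handwheel '0 0 10 0 0 0;0 0 40 0 0 0;0 0 80 0 0 0;0 0 80 0 0 0;0 0 80 0 0 0'
```

```text
time_s: 10.98
tool_pos: [614.5, -300.3, 2.8]
eef_rot: [3.141, 0.0, 1.571]
wrist_force: [1.0, -0.3, -0.7]
gripper_width: 72.1
gripper_force: 0.0
time_s: 11.72
tool_pos: [614.7, -301.0, 3.6]
eef_rot: [3.141, 0.001, 1.571]
wrist_force: [-0.5, 0.2, 6.0]
gripper_width: 49.6
gripper_force: 30.0
time_s: 12.35
tool_pos: [613.8, -300.6, 82.1]
eef_rot: [-3.141, -0.0, 1.571]
wrist_force: [-0.7, -1.0, -1.0]
gripper_width: 49.9
gripper_force: 30.0
```

```bash
python3 -m handwheel '-20 5 18 0 0 0;-75 22 18 0 0 0;-135 40 18 0 0 0;-135 40 18 0 0 0;-135 40 18 0 0 0;-135 40 18 0 0 0'
python3 - <<'E'
from h import *
im=capture('scene');a=cv2.resize(im[200:280,150:270],None,fx=6,fy=6,interpolation=cv2.INTER_CUBIC)
w=capture('wrist');c=get_calibration('wrist');import pickle;pickle.dump((w,c),open('w3.pkl','wb'))
save(np.vstack([a[:300,:560],cv2.resize(w,None,fx=.7,fy=.7)[:,:392].copy() if 0 else np.zeros((0,560,3),np.uint8),w[100:400]]),'mix')
E
```

```text
time_s: 13.1
tool_pos: [480.6, -261.5, 101.0]
eef_rot: [3.14, 0.001, 1.571]
wrist_force: [0.3, -0.5, -0.9]
gripper_width: 50.0
gripper_force: 30.0
```

View pics/mix.png

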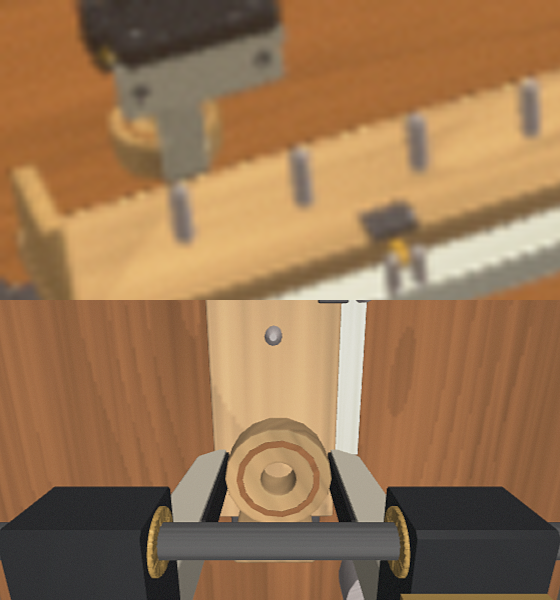

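The wrist view shows the held wheel's bore at picture (279,277) and post 2's top at (273,137), so I can measure one against the other.

Run:
```python
from h import *;import pickle
im,c=pickle.load(open('w3.pkl','rb'))
print(ray(c,279,277,118),ray(c,273,134,72),ray(c,273,139,72))
```

```text
[ 480.48048598 -258.94069139  118.        ] [ 477.40076858 -197.34958091   72.        ] [ 477.39031828 -199.99039771   72.        ]
```

```bash
python3 -m handwheel '-2.5 0 0 0 0 0;-2.5 0 -15 0 0 0;-2.5 0 -25 0 0 0;-2.5 0 -32 0 0 0;-2.5 0 -39 0 0 0;-2.5 0 -39 0 0 0'
python3 -m handwheel '0 0 -6 0 0 0;0 0 -12 0 0 0;0 0 -17.5 0 0 0;0 0 -17.5 0 0 0;0 0 -17.5 0 0 0'
```

```text
time_s: 13.95
tool_pos: [476.3, -260.4, 60.8]
eef_rot: [-3.141, -0.001, 1.571]
wrist_force: [-0.1, -0.0, -0.6]
gripper_width: 49.6
gripper_force: 30.0
time_s: 14.58
tool_pos: [476.7, -260.7, 44.0]
eef_rot: [-3.142, -0.0, 1.571]
wrist_force: [0.2, 0.6, -0.4]
gripper_width: 49.6
gripper_force: 30.0
```

```bash
python3 -m handwheel '0 0 -0.7 0 0 0;0 0 -0.7 0 0 0;0 0 -0.7 0 0 0;0 0 -0.7 0 0 0' -0.42
python3 -m handwheel '0 0 20 0 0 0;0 0 60 0 0 0;0 0 110 0 0 0;20 40 160 0 0 0;45 90 180 0 0 0;65 140 180 0 0 0;80 190 180 0 0 0;90 240 180 0 0 0'
python3 -m handwheel '5 55 0 0 0 0;10 90 0 0 0 0;10 90 0 0 0 0;10 90 0 0 0 0' -0.55
python3 - <<'E'
from h import *
s=read_state();print(s['tool_pos'],s['eef_rot'],s['time_s'])
im=capture('wrist');c=get_calibration('wrist');save(im,'w4')
a=capture('scene');save(cv2.resize(a[160:310,140:400],None,fx=3,fy=3,interpolation=cv2.INTER_CUBIC),'crop5')
g=cv2.cvtColor(im,cv2.COLOR_RGB2GRAY)
cir=cv2.HoughCircles(g[:,300:],cv2.HOUGH_GRADIENT,1,30,param1=100,param2=28,minRadius=14,maxRadius=40)
for x,y,r in (cir[0] if cir is not None else []): print(x+300,y,r,im[int(y+r*.7),int(x+300)],ray(c,x+300,y,20).round(1))
E
```

```text
time_s: 15.08
tool_pos: [476.8, -260.8, 43.5]
eef_rot: [3.141, 0.0, 1.571]
wrist_force: [-0.1, 1.5, -0.4]
gripper_width: 65.9
gripper_force: 0.0
time_s: 16.08
tool_pos: [567.2, -19.0, 223.6]
eef_rot: [3.141, 0.0, 1.571]
wrist_force: [0.1, 0.8, 0.2]
gripper_width: 65.8
gripper_force: 0.0
time_s: 16.58
tool_pos: [576.6, 68.8, 223.3]
eef_rot: [-3.141, 0.001, 1.571]
wrist_force: [0.2, -0.3, 0.9]
gripper_width: 71.9
gripper_force: 0.0
[576.62646452  68.78202079 223.33235607] [-3.14134380e+00  5.02993051e-04  1.57112440e+00] 16.575
335.5 100.5 19.9 [196 161 113] [633.5 154.1  20. ]
418.5 117.5 23.9 [237 132  58] [717.8 137.7  20. ]
496.5 137.5 25.1 [236 130  57] [799.6 117.8  20. ]
```

View pics/w4.png

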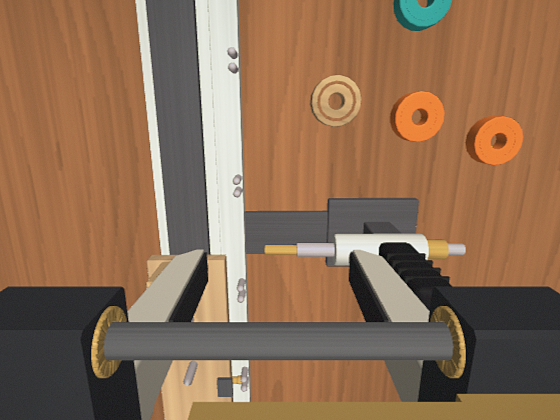

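View pics/crop5.png

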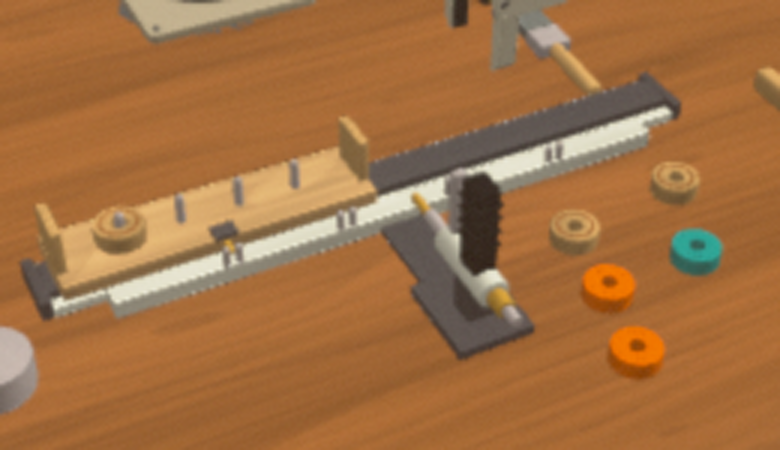

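Wheel A is seated on post 1 (crop (120,225)). Wheel B is unmoved at (335,100), which works out to (633.5,154). I'll grasp B.

```bash
python3 -m handwheel '28 43 0 0 0 0;57 85 -20 0 0 0;57 85 -80 0 0 0;57 85 -140 0 0 0;57 85 -185 0 0 0;57 85 -208 0 0 0;57 85 -220 0 0 0;57 85 -220 0 0 0' -0.42
python3 -m handwheel '0 0 0 0 0 0;0 0 0 0 0 0;0 0 0 0 0 0;0 0 0 0 0 0;0 0 0 0 0 0;0 0 0 0 0 0' 1
python3 -m handwheel '0 0 10 0 0 0;0 0 50 0 0 0;-25 -10 100 0 0 0;-75 -40 130 0 0 0;-120 -80 130 0 0 0;-155 -130 130 0 0 0;-155 -180 130 0 0 0;-155 -240 130 0 0 0'
```

```text
time_s: 17.68
tool_pos: [633.5, 153.4, 3.1]
eef_rot: [-3.141, 0.0, 1.57]
wrist_force: [0.8, -0.5, -0.1]
gripper_width: 65.8
gripper_force: 0.0
time_s: 18.42
tool_pos: [635.0, 154.4, 5.2]
eef_rot: [3.139, -0.0, 1.571]
wrist_force: [-0.2, -0.9, 6.9]
gripper_width: 49.8
gripper_force: 30.0
time_s: 19.42
tool_pos: [478.3, -86.7, 134.3]
eef_rot: [3.14, 0.0, 1.572]
wrist_force: [1.8, 0.1, -0.5]
gripper_width: 49.4
gripper_force: 30.0
```

```bash
python3 -m handwheel '-1 -55 -10 0 0 0;-1 -110 -25 0 0 0;-1 -112 -33 0 0 0;-1 -112 -33 0 0 0;-1 -112 -33 0 0 0;-1 -112 -33 0 0 0'
cat >> h.py <<'E'
def held():
    s=read_state();im=capture('wrist');c=get_calibration('wrist');p=s['tool_pos'];print('tool',np.round(p,1))
    hs=cv2.cvtColor(im,cv2.COLOR_RGB2HSV);g=cv2.cvtColor(im,cv2.COLOR_RGB2GRAY)
    cir=cv2.HoughCircles(g[220:340,200:360],cv2.HOUGH_GRADIENT,1,60,param1=100,param2=15,minRadius=12,maxRadius=22)
    if cir is not None:
        for x,y,r in cir[0][:2]:print('bore',x+200,y+220,r,ray(c,x+200,y+220,p[2]+16.5).round(1))
    m=((hs[:,:,1]<70)&(np.abs(np.arange(560)-275)<45)[None]&(np.arange(420)<230)[:,None]).astype(np.uint8)
    n,l,st,ce=cv2.connectedComponentsWithStats(m)
    for i in range(1,n):
        if st[i,4]>60: print('grey',st[i],ce[i].round(1),ray(c,*ce[i],68).round(1))
    return im
E
python3 -c "
from h import *
im=held();np.save('w5.npy',im)"
```

```text
time_s: 20.18
tool_pos: [478.3, -196.8, 101.1]
eef_rot: [3.141, 0.0, 1.573]
wrist_force: [0.6, 0.3, -1.2]
gripper_width: 49.9
gripper_force: 30.0
tool [ 478.3 -196.8  101.1]
bore 277.5 279.5 16.6 [ 477.5 -196.   117.6]
grey [267  16  19  31 460] [276.4  30.7] [476.9 -81.6  68. ]
grey [269 134  17  21 282] [276.8 144.4] [ 477.1 -138.7   68. ]
```

```bash
python3 -m handwheel '-0.5 -3 0 0 0 0;-0.5 -3 -15 0 0 0;-0.5 -3 -25 0 0 0;-0.5 -3 -32 0 0 0;-0.5 -3 -39 0 0 0;-0.5 -3 -39 0 0 0'
python3 -m handwheel '0 0 -6 0 0 0;0 0 -12 0 0 0;0 0 -16 0 0 0;0 0 -16 0 0 0;0 0 -16 0 0 0'
```

```text
time_s: 20.98
tool_pos: [476.7, -200.5, 60.6]
eef_rot: [-3.14, -0.001, 1.571]
wrist_force: [0.1, 0.1, -0.1]
gripper_width: 49.8
gripper_force: 30.0
time_s: 21.6
tool_pos: [477.2, -200.7, 45.3]
eef_rot: [3.142, -0.0, 1.571]
wrist_force: [-0.0, 0.4, -0.6]
gripper_width: 50.1
gripper_force: 30.0
```

```bash
python3 -m handwheel '0 0 -1.5 0 0 0;0 0 -1.5 0 0 0;0 0 -1.5 0 0 0;0 0 -1.5 0 0 0' -0.42
python3 -m handwheel '0 0 20 0 0 0;0 0 60 0 0 0;0 0 110 0 0 0;20 45 160 0 0 0;45 100 180 0 0 0;65 155 180 0 0 0;80 210 180 0 0 0;90 265 180 0 0 0'
python3 -m handwheel '5 55 0 0 0 0;10 110 0 0 0 0;10 140 0 0 0 0;10 140 0 0 0 0;10 140 0 0 0 0'
cat >> h.py <<'E'
def bench():
    s=read_state();im=capture('wrist');c=get_calibration('wrist');print('tool',np.round(s['tool_pos'],1))
    g=cv2.cvtColor(im,cv2.COLOR_RGB2GRAY)
    cir=cv2.HoughCircles(g,cv2.HOUGH_GRADIENT,1,30,param1=100,param2=28,minRadius=14,maxRadius=40)
    for x,y,r in (cir[0] if cir is not None else []):
        if y<240: print(x,y,r,im[min(int(y+r*.7),419),int(x)],ray(c,x,y,20).round(1))
E
python3 -c "
from h import *
bench()
im=capture('scene');save(im,'s6')"
```

```text
time_s: 22.1
tool_pos: [477.3, -200.8, 44.0]
eef_rot: [3.141, 0.0, 1.571]
wrist_force: [0.2, 0.7, 0.9]
gripper_width: 66.0
gripper_force: 0.0
time_s: 23.1
tool_pos: [567.7, 66.3, 224.1]
eef_rot: [3.141, 0.0, 1.571]
wrist_force: [1.0, -1.5, 0.4]
gripper_width: 65.9
gripper_force: 0.0
time_s: 23.72
tool_pos: [577.2, 203.7, 223.8]
eef_rot: [-3.141, 0.001, 1.571]
wrist_force: [0.7, -0.6, 0.9]
gripper_width: 65.6
gripper_force: 0.0
tool [577.2 203.7 223.8]
404.5 239.5 22.4 [236 130  56] [717.1 141.8  20. ]
315.5 101.5 18.1 [188 153 108] [614.4 288.1  20. ]
411.5 142.5 23.0 [ 59 170 161] [714.1 247.7  20. ]
```

```bash
python3 -m handwheel '20 43 0 0 0 0;37 86 -20 0 0 0;37 86 -80 0 0 0;37 86 -140 0 0 0;37 86 -185 0 0 0;37 86 -208 0 0 0;37 86 -221 0 0 0;37 86 -221 0 0 0' -0.42
python3 -m handwheel '0 0 0 0 0 0;0 0 0 0 0 0;0 0 0 0 0 0;0 0 0 0 0 0;0 0 0 0 0 0;0 0 0 0 0 0' 1
python3 -m handwheel '0 0 10 0 0 0;0 0 50 0 0 0;-25 -20 100 0 0 0;-65 -60 130 0 0 0;-100 -110 130 0 0 0;-130 -165 130 0 0 0;-136 -220 130 0 0 0;-136 -280 130 0 0 0'
python3 -m handwheel '0 -60 0 0 0 0;0 -120 -10 0 0 0;0 -149 -25 0 0 0;0 -149 -33 0 0 0;0 -149 -33 0 0 0;0 -149 -33 0 0 0;0 -149 -33 0 0 0'
python3 -c "
from h import *
im=held()"
```

```text
time_s: 24.82
tool_pos: [614.8, 290.1, 3.6]
eef_rot: [3.141, -0.0, 1.57]
wrist_force: [0.3, -0.1, -0.4]
gripper_width: 65.9
gripper_force: 0.0
time_s: 25.58
tool_pos: [615.4, 290.8, 4.9]
eef_rot: [3.139, -0.001, 1.571]
wrist_force: [-0.5, -0.3, 6.1]
gripper_width: 49.3
gripper_force: 30.0
time_s: 26.58
tool_pos: [477.6, 9.0, 133.8]
eef_rot: [3.14, 0.0, 1.572]
wrist_force: [1.5, -0.2, -1.5]
gripper_width: 49.4
gripper_force: 30.0
time_s: 27.45
tool_pos: [478.8, -138.0, 100.7]
eef_rot: [3.141, 0.0, 1.572]
wrist_force: [0.1, 0.2, -1.0]
gripper_width: 48.8
gripper_force: 30.0
tool [ 478.8 -138.   100.7]
bore 277.5 279.5 17.4 [ 478.  -137.1  117.2]
grey [267 133  18  21 276] [275.5 143. ] [476.8 -79.1  68. ]
```

```bash
python3 -m handwheel '-1 -2.3 0 0 0 0;-1 -2.3 -15 0 0 0;-1 -2.3 -25 0 0 0;-1 -2.3 -32 0 0 0;-1 -2.3 -39 0 0 0;-1 -2.3 -39 0 0 0'
python3 -m handwheel '0 0 -6 0 0 0;0 0 -12 0 0 0;0 0 -16 0 0 0;0 0 -16 0 0 0;0 0 -16 0 0 0'
```

```text
time_s: 28.25
tool_pos: [476.7, -140.9, 60.2]
eef_rot: [-3.14, -0.001, 1.571]
wrist_force: [-0.0, -0.1, -0.5]
gripper_width: 49.4
gripper_force: 30.0
time_s: 28.88
tool_pos: [477.2, -141.1, 44.9]
eef_rot: [3.142, 0.0, 1.571]
wrist_force: [-1.2, -0.4, -0.3]
gripper_width: 49.4
gripper_force: 30.0
```

```bash
python3 -m handwheel '0 0 -1.5 0 0 0;0 0 -1.5 0 0 0;0 0 -1.5 0 0 0;0 0 -1.5 0 0 0' -0.42
python3 -m handwheel '0 0 20 0 0 0;0 0 60 0 0 0;0 0 100 0 0 0;0 -50 130 0 0 0;0 -105 130 0 0 0;0 -160 130 0 0 0;0 -220 130 0 0 0;0 -241 130 0 0 0'
python3 -m handwheel '0 0 -40 0 0 0;0 0 -90 0 0 0;0 0 -112 0 0 0;0 0 -112 0 0 0' 1
python3 - <<'E'
from h import *
im=capture('scene');save(cv2.resize(im[160:310,130:390],None,fx=3,fy=3,interpolation=cv2.INTER_CUBIC),'crop6')
E
```

```text
time_s: 29.38
tool_pos: [477.3, -141.0, 43.4]
eef_rot: [3.142, 0.0, 1.571]
wrist_force: [1.0, -1.1, 0.0]
gripper_width: 66.0
gripper_force: 0.0
time_s: 30.38
tool_pos: [476.4, -385.3, 173.1]
eef_rot: [-3.141, 0.001, 1.568]
wrist_force: [0.5, -0.2, 0.8]
gripper_width: 66.1
gripper_force: 0.0
time_s: 30.88
tool_pos: [475.7, -380.6, 58.8]
eef_rot: [-3.138, -0.003, 1.571]
wrist_force: [-0.5, 0.6, -0.3]
gripper_width: 30.4
gripper_force: 0.0
```

View pics/crop6.png

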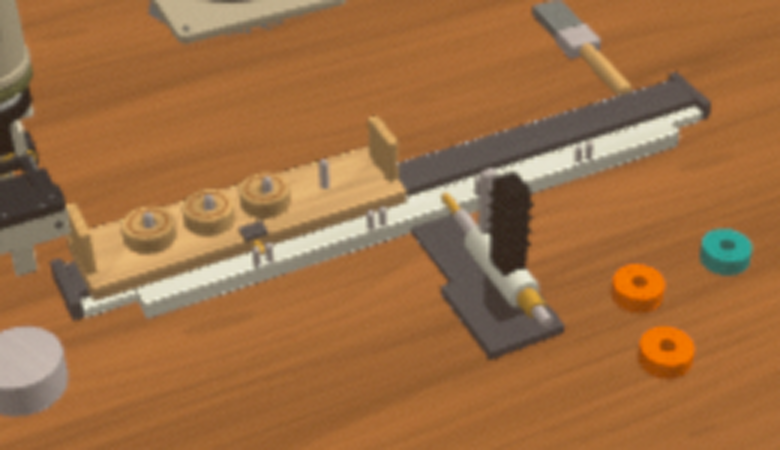

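All three wheels sit down on posts 1–3 (crop (148,225), (209,208), (265,190)) and the ball is in stop 1. Now I push to stop 2.

```bash
python3 -m handwheel '2 10 1 0 0 0;2 20 1 0 0 0;2 28 1 0 0 0;2 34 1 0 0 0;2 36 1 0 0 0;2 38 1 0 0 0;2 40 1 0 0 0;2 42 1 0 0 0' 1
python3 -m handwheel '0 1 0 0 0 0;0 2 0 0 0 0;0 3 0 0 0 0;0 4 0 0 0 0;0 5 0 0 0 0;0 6 0 0 0 0'
python3 -m handwheel '0 3 0 0 0 0;0 6 0 0 0 0;0 9 0 0 0 0;0 12 0 0 0 0;0 16 0 0 0 0;0 20 0 0 0 0;0 25 0 0 0 0;0 30 0 0 0 0'
```

```text
time_s: 31.92
tool_pos: [479.1, -340.1, 62.4]
eef_rot: [-3.141, 0.0, 1.571]
wrist_force: [-0.4, -2.8, 0.2]
gripper_width: 0.4
gripper_force: 1.7
time_s: 32.67
tool_pos: [479.2, -338.9, 62.6]
eef_rot: [3.14, 0.008, 1.57]
wrist_force: [2.6, -25.1, -14.3]
gripper_width: 0.5
gripper_force: 12.6
time_s: 33.67
tool_pos: [479.2, -303.7, 62.4]
eef_rot: [-3.142, -0.0, 1.571]
wrist_force: [-1.0, -1.4, -0.5]
gripper_width: 0.6
gripper_force: 0.7
```

```bash
python3 -m handwheel '0 8 0 0 0 0;0 16 0 0 0 0;0 24 0 0 0 0;0 32 0 0 0 0;0 40 0 0 0 0;0 48 0 0 0 0;0 56 0 0 0 0;0 64 0 0 0 0'
python3 -m handwheel '0 2 0 0 0 0;0 4 0 0 0 0;0 6 0 0 0 0;0 7 0 0 0 0;0 8 0 0 0 0;0 9 0 0 0 0;0 9 0 0 0 0'
```

```text
time_s: 34.67
tool_pos: [479.2, -239.5, 62.4]
eef_rot: [3.142, 0.0, 1.571]
wrist_force: [-0.1, -2.6, 1.1]
gripper_width: 0.8
gripper_force: 0.7
time_s: 35.55
tool_pos: [479.3, -232.6, 62.5]
eef_rot: [3.141, 0.002, 1.57]
wrist_force: [0.2, -7.8, -4.3]
gripper_width: 0.4
gripper_force: 4.3
```

Blocked at the pin; I'll push on in millimetre steps.

```bash
python3 -m handwheel '0 1 0 0 0 0;0 2 0 0 0 0;0 2 0 0 0 0'
python3 -m handwheel '0 1 0 0 0 0;0 2 0 0 0 0;0 2 0 0 0 0'
python3 -m handwheel '0 1 0 0 0 0;0 2 0 0 0 0;0 2 0 0 0 0'
```

```text
time_s: 35.92
tool_pos: [479.3, -232.2, 62.5]
eef_rot: [3.141, 0.005, 1.57]
wrist_force: [1.5, -16.6, -8.9]
gripper_width: 0.4
gripper_force: 8.2
time_s: 36.3
tool_pos: [479.3, -229.0, 62.5]
eef_rot: [3.141, 0.003, 1.57]
wrist_force: [1.5, -8.1, -4.6]
gripper_width: 0.4
gripper_force: 3.8
time_s: 36.67
tool_pos: [479.2, -225.3, 62.4]
eef_rot: [3.141, 0.0, 1.571]
wrist_force: [0.4, -3.4, -1.8]
gripper_width: 0.8
gripper_force: 1.5
```

```bash
python3 -m handwheel '0 1 0 0 0 0;0 1 0 0 0 0;0 1 0 0 0 0'
python3 -m handwheel '0 1.5 0 0 0 0;0 1.5 0 0 0 0;0 1.5 0 0 0 0'
```

```text
time_s: 37.05
tool_pos: [479.2, -223.8, 62.4]
eef_rot: [-3.141, -0.0, 1.571]
wrist_force: [0.2, -1.6, -1.2]
gripper_width: 0.5
gripper_force: 0.5
time_s: 37.42
tool_pos: [479.3, -222.3, 62.5]
eef_rot: [3.142, -0.0, 1.571]
wrist_force: [-0.2, 0.4, -0.1]
gripper_width: 0.7
gripper_force: 0.0
```

```bash
python3 -m handwheel '0 -10 0 0 0 0;0 -20 30 0 0 0;0 -20 85 0 0 0;30 -20 140 0 0 0;75 10 158 0 0 0;115 55 158 0 0 0;150 100 158 0 0 0;181 147 158 0 0 0' 
python3 -m handwheel '0 0 0 0 0 0;0 0 0 0 0 0;0 0 0 0 0 0' -1
python3 - <<'E'
from h import *
s=read_state();im=capture('wrist');c=get_calibration('wrist');print(s['tool_pos'],s['eef_rot'])
import pickle;pickle.dump((im,c),open('w7.pkl','wb'))
u,v=[int(q) for q in proj(c,(675,12,155))];print(u,v)
a=cv2.resize(im[max(v-50,0):v+50,u-70:u+70],None,fx=5.6,fy=5.6,interpolation=cv2.INTER_CUBIC);save(a,'crop7');print(max(v-50,0),u-70)
g=cv2.cvtColor(im,cv2.COLOR_RGB2GRAY);m=(g<60).astype(np.uint8);m[240:]=0
n,l,st,ce=cv2.connectedComponentsWithStats(m)
for i in range(1,n):
    if st[i,4]>100: print(st[i],ce[i])
E
```

```text
time_s: 38.42
tool_pos: [661.5, -74.9, 220.3]
eef_rot: [3.141, 0.0, 1.57]
wrist_force: [0.9, 0.1, -0.5]
gripper_width: 0.4
gripper_force: 0.0
time_s: 38.8
tool_pos: [659.8, -77.1, 220.5]
eef_rot: [-3.141, 0.0, 1.569]
wrist_force: [0.5, -0.3, 0.7]
gripper_width: 25.5
gripper_force: 0.0
[659.76446196 -77.12518223 220.50435286] [-3.14147674e+00  3.34607773e-04  1.56918278e+00]
303 88
38 233
[ 294   67   59   46 2510] [322.81673307  89.86175299]
[549 193  11  47 247] [555.76923077 223.2388664 ]
```

View pics/crop7.png

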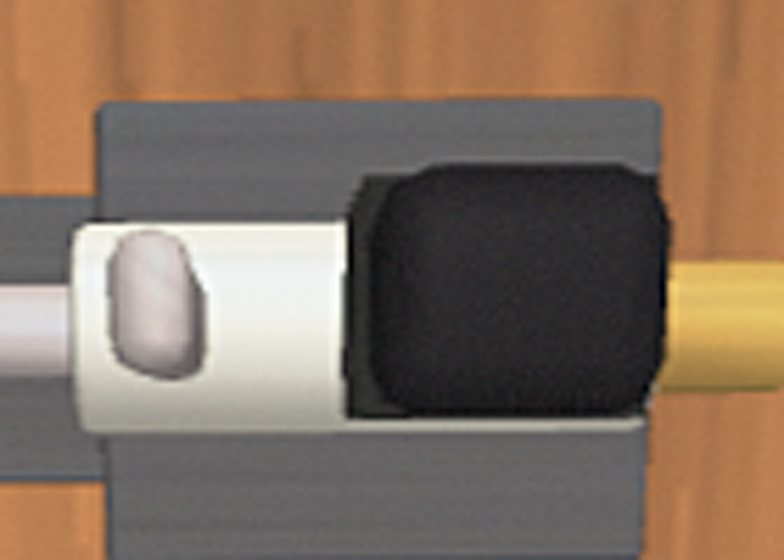

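The overhead crop shows the grip top centred at (520,290), spanning 372–668, and the trigger top's front edge at x≈110, y≈304. I'm converting these to world positions.

Run:
```python
from h import *;import pickle
im,c=pickle.load(open('w7.pkl','rb'))
f=lambda u,v,z:ray(c,(u+.5)/5.6+232.5,(v+.5)/5.6+37.5,z).round(1)
print('grip',f(520,290,165),f(372,290,165),f(668,290,165),'trig front',f(110,304,145),'trig back',f(195,304,148))
```

```text
grip [687.6  11.  165. ] [671.9  11.  165. ] [703.2  11.  165. ] trig front [642.9  10.7 145. ] trig back [652.8  10.5 148. ]
```

```bash
python3 -m handwheel '5 20 0 0 0 0;10 44 0 0 0 0;15 66 0 0 0 0;20 88 0 0 0 0;20 88 0 0 0 0;20 88 0 0 0 0;20 88 0 0 0 0' -1
python3 -m handwheel '0 0 -20 0 0 0;0 0 -45 0 0 0;0 0 -70 0 0 0;0 0 -90 0 0 0;0 0 -105 0 0 0;0 0 -109 0 0 0;0 0 -109 0 0 0'
```

```text
time_s: 39.72
tool_pos: [680.1, 11.7, 220.4]
eef_rot: [-3.141, 0.0, 1.57]
wrist_force: [-0.1, -0.1, -0.6]
gripper_width: 92.7
gripper_force: 0.0
time_s: 40.6
tool_pos: [680.5, 12.4, 111.7]
eef_rot: [3.141, 0.0, 1.571]
wrist_force: [0.4, 0.1, -0.5]
gripper_width: 92.9
gripper_force: 0.0
```

```bash
python3 -m handwheel '0 0 0 0 0 0;0 0 0 0 0 0;0 0 0 0 0 0;0 0 0 0 0 0;0 0 0 0 0 0;0 0 0 0 0 0;0 0 0 0 0 0;0 0 0 0 0 0' 1
```

```text
time_s: 41.6
tool_pos: [679.6, 12.5, 111.9]
eef_rot: [-3.14, 0.0, 1.571]
wrist_force: [-4.8, -0.5, 5.7]
gripper_width: 50.5
gripper_force: 30.0
```

```bash
python3 -m handwheel '0 0 0 0 0 0;0 0 0 0 0 0;0 0 0 0 0 0;0 0 0 0 0 0' 1; python3 -m handwheel '0 0 0 0 0 0;0 0 0 0 0 0;0 0 0 0 0 0;0 0 0 0 0 0;0 0 0 0 0 0;0 0 0 0 0 0' -1
python3 -m handwheel '0 0 30 0 0 0;0 0 70 0 0 0;0 0 110 0 0 0;0 0 110 0 0 0;0 0 110 0 0 0'
python3 - <<'E'
from h import *
im=capture('scene');np.save('s8.npy',im)
# carrier check: grey post tops / gold ball near rail edge
c=get_calibration('scene')
h=cv2.cvtColor(im,cv2.COLOR_RGB2HSV)
for n,y in(('s2',-50),('s1',-170),('s3',70)):print(n,proj(c,(530,y,35)))
u,v=[int(q) for q in proj(c,(530,-50,35))]
m=((h[:,:,0]>18)&(h[:,:,0]<28)&(h[:,:,1]>150)&(h[:,:,2]>150)).astype(np.uint8)
sub=m[v-15:v+15,u-25:u+25];ys,xs=np.nonzero(sub);print('gold',xs.mean()+u-25 if len(xs) else None,ys.mean()+v-15 if len(ys) else None,len(xs))
s=cv2.HoughCircles(cv2.cvtColor(cv2.resize(im,None,fx=3,fy=3),cv2.COLOR_RGB2GRAY)[480:800,450:900],cv2.HOUGH_GRADIENT,1,40,param1=100,param2=25,minRadius=15,maxRadius=40);print(s)
E
```

```text
time_s: 42.1
tool_pos: [679.7, 12.5, 112.0]
eef_rot: [-3.14, 0.0, 1.571]
wrist_force: [-6.4, -0.3, 6.5]
gripper_width: 50.1
gripper_force: 30.0
time_s: 42.85
tool_pos: [680.4, 12.4, 111.4]
eef_rot: [3.141, -0.0, 1.571]
wrist_force: [1.5, -0.5, 0.5]
gripper_width: 93.1
gripper_force: 0.0
time_s: 43.48
tool_pos: [680.1, 12.5, 220.8]
eef_rot: [-3.141, -0.0, 1.571]
wrist_force: [-0.2, -1.3, -0.8]
gripper_width: 93.2
gripper_force: 0.0
s2 (np.float64(254.13222564216431), np.float64(230.15285450891116))
s1 (np.float64(216.0711753435059), np.float64(242.0780004445621))
s3 (np.float64(289.86854188410996), np.float64(218.95608555367303))
gold 269.3333333333333 226.66666666666666 3
None
```

Run:
```python
from h import *
c=get_calibration('scene')
X=ray(c,216.4,241.8,34);print(X)
p=proj(c,X+[0,120,0]);print('pred',p)
def gold(im,u,v):
    h=cv2.cvtColor(im,cv2.COLOR_RGB2HSV).astype(int);u,v=int(round(u)),int(round(v));out=[]
    s=h[v-6:v+7,u-9:u+10];m=(s[:,:,0]>=18)&(s[:,:,0]<=26)&(s[:,:,1]>165)&(s[:,:,2]>150)
    ys,xs=np.nonzero(m);return len(xs),(xs.mean()+u-9,ys.mean()+v-6) if len(xs) else None
s6=cv2.cvtColor(cv2.imread('pics/s6.png'),cv2.COLOR_BGR2RGB)
print(gold(s6,216.4,241.8),gold(np.load('s8.npy'),*p))
h=cv2.cvtColor(np.load('s8.npy'),cv2.COLOR_RGB2HSV);u,v=[int(round(q)) for q in p]
print(h[v-4:v+5,u-7:u+8,1]);h=cv2.cvtColor(s6,cv2.COLOR_RGB2HSV);print(h[238:247,209:224,1])
```

```text
[ 528.18451669 -168.35956543   34.        ]
pred (np.float64(254.38461229948336), np.float64(229.90430572912072))
(2, (np.float64(215.5), np.float64(240.5))) (0, None)
[[120  93  45  42  39  55  64  64  76 107 122 128 126 124 122]
 [122 114  74  63  64  89  98 115 118 123 123 123 125 123 118]
 [128 123 114 109 119 149 144 136 120 115  93 100 110  94  79]
 [127 126 123 122 135 157 150 145 123  73  42  48  55  40  34]
 [126 123 125 123 130 106  65  97 115  72  39  37  34  27  26]
 [121 124 116 102  95  59  45  72 103  68  40  35  31  28  26]
 [101  90  66  48  40  40  39  46  48  42  43  33  32  26  26]
 [ 47  39  36  31  30  34  42  36  33  36  41  35  34  27  28]
 [ 31  27  27  27  28  36  38  37  33  35  37  38  32  27  33]]
[[127 117  70  46  48  61  64  72  93 101 115 125 124 129 123]
 [126 122 104  76  77 101 117 122 121 121 121 122 124 123 119]
 [126 125 121 114 121 139 170 160 135 117  93 104 108  92  81]
 [128 122 126 121 126 144 159 169 154  83  46  47  57  40  39]
 [126 126 125 123 123  95  83 133 161  91  42  38  38  28  26]
 [126 127 116 112  87  57  51 104 150  98  54  39  34  26  27]
 [107  92  69  54  41  42  48  77  97  61  47  35  33  28  28]
 [ 46  39  36  34  30  36  47  40  41  39  43  39  35  30  29]
 [ 32  26  26  24  28  38  46  36  35  35  39  39  36  30  33]]
```

The ball's pattern between the stop 2 pins matches the one at stop 1, so the carrier sat in the stop. The squeeze width (50 mm at z≈112) fits the trigger being fully home. Next is stop 3.

```bash
python3 -m handwheel '-35 -35 0 0 0 0;-75 -75 0 0 0 0;-115 -115 0 0 0 0;-150 -150 0 0 0 0;-175 -190 0 0 0 0;-201 -230 0 0 0 0;-201 -260 -30 0 0 0;-201 -260 -70 0 0 0' 1
python3 -m handwheel '0 0 -40 0 0 0;0 0 -88 0 0 0;0 0 -88 0 0 0;0 10 -88 0 0 0;0 16 -88 0 0 0;0 20 -88 0 0 0;0 24 -88 0 0 0;0 26 -88 0 0 0'
python3 -m handwheel '0 1 0 0 0 0;0 2 0 0 0 0;0 3 0 0 0 0;0 4 0 0 0 0;0 5 0 0 0 0;0 6 0 0 0 0;0 7 0 0 0 0;0 8 0 0 0 0'
```

```text
time_s: 44.52
tool_pos: [478.5, -249.7, 150.1]
eef_rot: [3.141, 0.001, 1.568]
wrist_force: [0.6, -0.2, -0.0]
gripper_width: 17.7
gripper_force: 0.0
time_s: 45.52
tool_pos: [479.5, -221.4, 63.9]
eef_rot: [3.141, 0.0, 1.571]
wrist_force: [-0.4, -0.6, 0.3]
gripper_width: 0.5
gripper_force: 0.2
time_s: 46.52
tool_pos: [479.3, -217.6, 63.7]
eef_rot: [3.141, 0.007, 1.57]
wrist_force: [1.0, -14.4, -4.7]
gripper_width: 0.8
gripper_force: 6.6
```

```bash
python3 -m handwheel '0 1 0 0 0 0;0 2 0 0 0 0;0 4 0 0 0 0;0 7 0 0 0 0;0 11 0 0 0 0;0 16 0 0 0 0;0 22 0 0 0 0;0 29 0 0 0 0'
python3 -m handwheel '0 8 0 0 0 0;0 16 0 0 0 0;0 24 0 0 0 0;0 32 0 0 0 0;0 40 0 0 0 0;0 48 0 0 0 0;0 56 0 0 0 0;0 64 0 0 0 0'
python3 -m handwheel '0 2 0 0 0 0;0 4 0 0 0 0;0 6 0 0 0 0;0 8 0 0 0 0;0 10 0 0 0 0;0 11 0 0 0 0;0 11 0 0 0 0'
```

```text
time_s: 47.52
tool_pos: [479.1, -184.0, 63.4]
eef_rot: [-3.141, -0.0, 1.571]
wrist_force: [-0.1, -1.6, -0.1]
gripper_width: 0.3
gripper_force: 0.7
time_s: 48.52
tool_pos: [479.1, -120.0, 63.3]
eef_rot: [-3.141, -0.0, 1.571]
wrist_force: [-1.8, -1.0, -0.2]
gripper_width: 0.2
gripper_force: 0.7
time_s: 49.4
tool_pos: [479.2, -112.2, 63.5]
eef_rot: [3.141, 0.004, 1.57]
wrist_force: [-0.1, -14.1, -5.3]
gripper_width: 0.7
gripper_force: 7.0
```

```bash
for i in 1 2; do python3 -m handwheel '0 1 0 0 0 0;0 2 0 0 0 0;0 2 0 0 0 0' | grep -E 'pos|wrist'; done; python3 -m handwheel '0 1 0 0 0 0;0 1.5 0 0 0 0;0 1.5 0 0 0 0'
```

```text
tool_pos: [479.3, -111.8, 63.6]
wrist_force: [0.2, -22.7, -6.2]
tool_pos: [479.2, -106.3, 63.4]
wrist_force: [0.3, -3.9, -2.0]
time_s: 50.52
tool_pos: [479.2, -103.6, 63.4]
eef_rot: [-3.142, -0.001, 1.571]
wrist_force: [-0.4, -1.5, -0.8]
gripper_width: 0.3
gripper_force: 0.7
```

```bash
python3 -m handwheel '0 1 0 0 0 0;0 1.5 0 0 0 0;0 2 0 0 0 0;0 2 0 0 0 0;0 2 0 0 0 0'
python3 -m handwheel '0 0.5 0 0 0 0;0 1 0 0 0 0;0 1 0 0 0 0'
```

```text
time_s: 51.15
tool_pos: [479.4, -101.9, 63.6]
eef_rot: [3.141, -0.0, 1.571]
wrist_force: [-0.1, 0.5, 0.1]
gripper_width: 0.1
gripper_force: 0.0
time_s: 51.52
tool_pos: [479.2, -100.9, 63.4]
eef_rot: [-3.142, -0.0, 1.571]
wrist_force: [0.3, 0.1, 0.1]
gripper_width: 0.5
gripper_force: 0.0
```

```bash
python3 -m handwheel '0 -10 0 0 0 0;0 -20 20 0 0 0;0 -20 75 0 0 0;0 -20 130 0 0 0;35 0 157 0 0 0;80 30 157 0 0 0;125 55 157 0 0 0;165 85 157 0 0 0' -1
python3 -m handwheel '36 28 0 0 0 0;36 28 0 0 0 0;36 28 0 0 0 0;36 28 0 0 0 0'
python3 - <<'E'
from h import *
im=capture('scene');np.save('s9.npy',im);c=get_calibration('scene')
X=ray(c,216.4,241.8,34);h=cv2.cvtColor(im,cv2.COLOR_RGB2HSV);u,v=proj(c,X+[0,240,0]);print(u,v);u,v=int(round(u)),int(round(v))
print(h[v-5:v+4,u-7:u+8,1])
E
```

```text
time_s: 52.52
tool_pos: [645.8, -16.1, 220.3]
eef_rot: [3.141, 0.0, 1.57]
wrist_force: [1.3, -0.3, 1.0]
gripper_width: 75.9
gripper_force: 0.0
time_s: 53.02
tool_pos: [679.8, 10.8, 220.9]
eef_rot: [3.141, 0.0, 1.57]
wrist_force: [0.1, -0.8, 0.3]
gripper_width: 93.1
gripper_force: 0.0
290.05306553272146 218.73396623921298
[[108  61  36  39  37  36  39  37  78 117 123 122 126 125 127]
 [121  94  47  34  47  55  61  72  89 104 103 108 120 122 126]
 [126 118  96  70  80 103 114 102  71  54  38  47  87 111 111]
 [125 123 118 116 131 151 144  66  39  37  31  36  59  67  62]
 [126 126 125 129 148 153 125  59  38  31  33  34  48  57  63]
 [122 122 119 123 119  93  60  42  40  37  40  42  55  67  80]
 [119 112  94  89  68  54  41  39  41  37  40  54  78  89  92]
 [ 79  62  41  38  36  39  43  40  40  41  39  60  93 105  89]
 [ 36  34  27  26  29  35  42  37  40  45  44  62  97 120 102]]
```

Ball is at stop 3. I squeeze.

```bash
python3 -m handwheel '0.5 1 -20 0 0 0;0.5 1 -45 0 0 0;0.5 1 -70 0 0 0;0.5 1 -90 0 0 0;0.5 1 -105 0 0 0;0.5 1 -108 0 0 0;0.5 1 -108 0 0 0'
python3 -m handwheel '0 0 0 0 0 0;0 0 0 0 0 0;0 0 0 0 0 0;0 0 0 0 0 0;0 0 0 0 0 0;0 0 0 0 0 0;0 0 0 0 0 0;0 0 0 0 0 0' 1
python3 -m handwheel '0 0 0 0 0 0;0 0 0 0 0 0;0 0 0 0 0 0;0 0 0 0 0 0' 1
```

```text
time_s: 53.95
tool_pos: [681.1, 12.9, 112.9]
eef_rot: [3.141, 0.0, 1.571]
wrist_force: [0.4, -0.1, -0.6]
gripper_width: 93.2
gripper_force: 0.0
time_s: 54.95
tool_pos: [679.8, 13.0, 112.9]
eef_rot: [-3.14, 0.0, 1.571]
wrist_force: [-6.5, -0.7, 5.5]
gripper_width: 50.2
gripper_force: 30.0
time_s: 55.45
tool_pos: [679.8, 13.0, 112.9]
eef_rot: [-3.14, 0.0, 1.571]
wrist_force: [-6.0, -0.1, 4.9]
gripper_width: 50.0
gripper_force: 30.0
```

```bash
python3 -m handwheel '0 0 0 0 0 0;0 0 0 0 0 0;0 0 0 0 0 0;0 0 0 0 0 0;0 0 0 0 0 0;0 0 0 0 0 0' -1
python3 -m handwheel '0 0 30 0 0 0;0 0 70 0 0 0;0 0 108 0 0 0;-40 -25 108 0 0 0;-85 -55 108 0 0 0;-130 -85 108 0 0 0;-170 -115 108 0 0 0;-201 -150 108 0 0 0' 1
python3 -m handwheel '0 0 -50 0 0 0;0 0 -100 0 0 0;0 0 -157 0 0 0;0 0 -157 0 0 0;0 12 -157 0 0 0;0 22 -157 0 0 0;0 30 -157 0 0 0;0 35 -157 0 0 0'
python3 -m handwheel '0 1 0 0 0 0;0 2 0 0 0 0;0 3 0 0 0 0;0 4 0 0 0 0;0 5 0 0 0 0;0 6 0 0 0 0;0 7 0 0 0 0;0 8 0 0 0 0'
```

```text
time_s: 56.2
tool_pos: [680.9, 12.9, 112.4]
eef_rot: [3.141, 0.0, 1.571]
wrist_force: [-0.2, -0.5, 0.8]
gripper_width: 93.1
gripper_force: 0.0
time_s: 57.2
tool_pos: [478.4, -137.7, 220.6]
eef_rot: [3.141, 0.0, 1.571]
wrist_force: [-0.1, 0.4, -0.4]
gripper_width: 17.6
gripper_force: 0.0
time_s: 58.2
tool_pos: [480.5, -101.5, 64.5]
eef_rot: [3.14, 0.001, 1.572]
wrist_force: [0.7, -0.0, 0.4]
gripper_width: 0.8
gripper_force: 0.0
time_s: 59.2
tool_pos: [479.8, -98.5, 63.7]
eef_rot: [3.141, 0.007, 1.57]
wrist_force: [0.3, -21.9, -2.4]
gripper_width: 0.6
gripper_force: 10.4
```

```bash
python3 -m handwheel '0 1 0 0 0 0;0 2 0 0 0 0;0 4 0 0 0 0;0 7 0 0 0 0;0 11 0 0 0 0;0 16 0 0 0 0;0 22 0 0 0 0;0 29 0 0 0 0'
python3 -m handwheel '0 8 0 0 0 0;0 16 0 0 0 0;0 24 0 0 0 0;0 32 0 0 0 0;0 40 0 0 0 0;0 48 0 0 0 0;0 56 0 0 0 0;0 63 0 0 0 0'
python3 -m handwheel '0 2 0 0 0 0;0 4 0 0 0 0;0 6 0 0 0 0;0 8 0 0 0 0;0 10 0 0 0 0;0 11 0 0 0 0;0 11 0 0 0 0'
```

```text
time_s: 60.2
tool_pos: [479.7, -64.5, 63.4]
eef_rot: [-3.141, -0.0, 1.571]
wrist_force: [-0.0, -1.1, 0.9]
gripper_width: 0.6
gripper_force: 0.7
time_s: 61.2
tool_pos: [479.6, -1.5, 63.3]
eef_rot: [-3.141, -0.0, 1.571]
wrist_force: [-0.8, -1.3, -0.1]
gripper_width: 0.5
gripper_force: 0.7
time_s: 62.08
tool_pos: [479.6, 7.6, 63.4]
eef_rot: [-3.141, 0.002, 1.571]
wrist_force: [-1.8, -8.7, 0.6]
gripper_width: 0.4
gripper_force: 4.3
```

```bash
for i in 1 2 3; do python3 -m handwheel '0 1 0 0 0 0;0 2 0 0 0 0;0 2 0 0 0 0' | grep -E 'pos|wrist'; done
```

```text
tool_pos: [479.6, 7.9, 63.4]
wrist_force: [-2.1, -17.3, -0.9]
tool_pos: [479.6, 8.3, 63.5]
wrist_force: [-1.3, -24.9, -0.5]
tool_pos: [479.6, 14.6, 63.4]
wrist_force: [-1.4, -2.9, -0.7]
```

```bash
python3 -m handwheel '0 1 0 0 0 0;0 2 0 0 0 0;0 2 0 0 0 0' | grep -E 'pos|wrist';python3 -m handwheel '0 0.5 0 0 0 0;0 1 0 0 0 0;0 1.5 0 0 0 0;0 2 0 0 0 0;0 2 0 0 0 0' | grep -E 'pos|wrist';python3 -m handwheel '0 0.5 0 0 0 0;0 0.7 0 0 0 0;0 0.7 0 0 0 0' | grep -E 'pos|wrist'
```

```text
tool_pos: [480.0, 17.5, 63.6]
wrist_force: [-1.2, -1.4, 0.5]
tool_pos: [479.6, 19.1, 63.4]
wrist_force: [-0.6, -0.6, 0.1]
tool_pos: [479.6, 19.7, 63.4]
wrist_force: [-0.6, 0.3, -0.4]
```

```bash
python3 -m handwheel '0 -15 0 0 0 0;0 -30 0 0 0 0;0 -40 50 0 0 0;0 -50 110 0 0 0;0 -90 160 0 0 0;0 -150 170 0 0 0;0 -200 170 0 0 0;0 -200 170 0 0 0' | grep -E 'pos|time'
python3 - <<'E'
from h import *
im=capture('scene');c=get_calibration('scene')
X=ray(c,216.4,241.8,34);h=cv2.cvtColor(im,cv2.COLOR_RGB2HSV);u,v=proj(c,X+[0,360,0]);print(u,v);u,v=int(round(u)),int(round(v))
print(h[v-5:v+5,u-7:u+8,1])
# wheels: compare appearance at expected top faces with first-stop picture after all loaded
a=cv2.cvtColor(cv2.imread('pics/crop6.png'),cv2.COLOR_BGR2RGB)
for k in range(3):
    P=np.array([478,-259+60*k,60.]);u0,v0=proj(c,P);u1,v1=proj(c,P+[0,360,0])
    t=a[int((v0-160)*3)-27:int((v0-160)*3)+27,int((u0-130)*3)-36:int((u0-130)*3)+36]
    b=cv2.resize(im,None,fx=3,fy=3,interpolation=cv2.INTER_CUBIC);y,x=int(v1*3),int(u1*3)
    r=cv2.matchTemplate(b[y-45:y+45,x-56:x+56],t,cv2.TM_CCOEFF_NORMED);_,m,_,l=cv2.minMaxLoc(r);print(k,round(m,2),(l[0]-20)/3,(l[1]-18)/3)
E
```

```text
time_s: 65.58
tool_pos: [478.9, -184.4, 233.5]
323.61093803000995 208.2246002764512
[[ 93  57  51  43  40  43  48  70 106 124 128 127 126 129 126]
 [109  72  46  40  39  52  62  74  97 122 125 125 130 125 126]
 [123 108  75  61  72  84 102 111 117 122 128 125 124 124 114]
 [124 122 106 100 123 143 131 128 120 107 114 113 102  93  69]
 [127 125 124 129 151 164 138 127  93  60  66  62  47  39  36]
 [123 124 124 128 149 120  86 126  93  48  39  37  32  28  26]
 [121 118 111  94  85  63  58 110  80  43  37  33  27  27  27]
 [ 92  68  59  42  41  44  48  64  54  39  32  33  28  29  27]
 [ 40  37  36  31  36  40  41  38  40  43  35  30  30  31  23]
 [ 28  27  27  27  34  40  39  34  36  40  31  24  33  35  32]]
0 0.76 -1.0 0.0
1 0.73 -0.6666666666666666 -0.6666666666666666
2 0.88 -0.3333333333333333 -0.3333333333333333
```

Wheels and ball all match the fourth stop, so I'm handing the job in.

```bash
python3 -c "
from plant import *
print(close_job())"
```

```text
the job is handed in; nothing more can be done
None
```

The job is handed in at about 66 s: all three wheels are down on posts of their own, the trigger was squeezed home once each at the second and third stops, and the carrier is in the fourth stop. I checked the last position by image measurements only, having used all 14 picture views.

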